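# Park the whistle jars behind the gate

## Robot

A 6-joint arm with a two-finger parallel gripper is mounted at the origin on the work surface. World frame = base frame: x ahead of the robot, y to its left, z up, the work surface at z = 0. Lengths are in m, angles in rad, forces in N, time in s.
With the tool pointing down it reaches from about 0.325 to 0.775 m from the base axis. Payload 9.3 kg.
Tool frame: the origin (TCP) lies at the very end of the fingers, on their centre line; the grasp point (between the pads) lies 19 mm behind it; z points along the fingers, y is the line along which they close (so a half turn about z gives the same grasp; the last joint's range is limited). The gripper opens to 85 mm and grips with 20 to 120 N. Pads are 22 mm wide; open, the fingers measure 114 mm over their backs; the gripper's body (76 mm by 85 mm) begins 54 mm behind the grasp point. The pads swing forward as they close: fully open they stand 13 mm farther back than shut.
Start: joints at [-1.4, 0.259, 0.021, 1.334, 0, 1.418], TCP at [0.175, -0.521, 0.231] pointing down, gripper open.
Joint ranges: [-3.04, 3.04], [-0.91, 1.82], [-1.04, 1.36], [-1.92, 1.95], [-1.52, 1.45], [-3.14, 3.14]. Speed limits (rad/s): [2.22, 2.22, 2.79, 3.14, 3.14, 3.14].

## Interface

Orientations are given as a rotation vector (axis times angle).
In Python, from plant import observe, camera, job_done gives the robot as it stands. The module is installed in compiled form; this text tells all that it offers.
- The arm moves only by the tool apply_moves, never from a script. Its argument "steps" is a list of rows, each a list of 2 entries, a list of its own where there are three numbers: the shift along the world's x, y, z in units of 2 cm (1.0 is 2 cm), then the turn, a rotation vector about the world's x, y, z in units of 0.08 rad (1.0 is 0.08 rad). In form: [[[tx, ty, tz], [ax, ay, az]], ...]. A call has 1 to 20 rows; each row shifts and turns the commanded pose from where the row before left it; what a row does not reach is not made up. A row lasts 1/12 s, in which the tool goes at most 41.7 mm and 7.16 degrees, less where a joint would pass 70% of its speed; a pose out of reach is approached as far as the arm can. A call with a number of a shift or a turn outside -1 to 1 is refused whole. A call with a gripper value outside its range is refused whole. "claw" is the opening, from 0 (shut) to 1 (fully open), set as the call begins (left out, the last holds). The fingers move at their own pace and stop on an object; the grip force is fixed at half the most. Time passes only in rows, so rows that do not move let the fingers close. It gives the time, the measured TCP pose, the force, the opening and the grip force at its end, in the units of the state.
- observe(): the state, without advancing time (a new reading comes with each control period).
- camera(name): name is "side" or "top" or "wrist"; returns a dict with "img" (400x640x3 uint8, red, green, blue), "K" (3x3 intrinsics, pixels), "T" (4x4, takes a point from camera to world coordinates); the wrist camera has in their place "tool_from_camera" (4x4, takes a point from camera to tool coordinates, whose origin is the TCP and whose axes are the flange's). Camera axes: x right, y down, z forward; pixel columns grow to the right and rows downward; lengths in m; the calibration is good to about 2 mm. A picture is of the moment at which its call begins: read the wrist's pose just before it. There is no depth.
- job_done(): hands the job in; it is judged then, once.
The state is a dict: "time": time; "joint_pos": joint angles; "dq": joint speeds; "joint_torque": joint torques, N m; "ee_pos": TCP position; "orientation": TCP orientation; "ft_force": force on the tool from outside, world axes, zero at the start; "torque": the same for the moment, N m; "grip_width": finger opening in m; "grasp_force": force on a finger pad.
Only numpy, scipy, OpenCV 4.12 (cv2) and the standard library are available. Lean on these libraries where they do the work, as an engineer would, in place of code of your own. Each camera call takes 0.05 s, during which the arm holds its last target. There are 200 camera calls.

## Task

The stall is closing: turn the gate's wooden knob until its pointer is on the open mark, then slide every clay jar along the back fence into the bay beyond the gate, and finally turn the knob back to the shut mark so that the iron gate bar stands square across the mouth behind them. The jars are full, so keep them upright on the counter without lifting them, and leave the other things on the counter where they are.

Things in the scene. Friction and masses are not known exactly. Their poses are not given: they have to be found in the camera images.
- stand: dark wooden parking stand fixed to the counter. Origin on the counter, on the lane's centre line, level with the gate; y axis along the lane (bay towards -y, open lane towards +y), x axis to the back fence, z up. In mm in this frame: back fence inner face x = 50, from y = -320 to 480, 45 high, 18 thick. The lane is 100 wide
- bay (a point): middle of the bay's floor, at y = -164 mm in the stand's frame; axes as the stand's. In the stand's frame (mm): end wall inner face y = -312, 45 high; front rail on the robot's side inner face x = -50, outer face -64, 30 high, y = -36 to -328. Three jars in a row fill 264 mm. A jar is parked with its centre at y = -50 or less; pushing one moves those ahead of it
- dial (a point): centre of the top of the round wooden dial under the knob, at x = -100, y = 0, z = 28 mm in the stand's frame (radius 45 mm). Two white strokes with a dark stud on its rim: the shut mark towards the stand's -x, the open mark towards its -y
- gate (a joint): angle (rad) of the gate, knob and iron bar in one, about the dial's upright axis; grows anticlockwise from above. 0 = white pointer on shut mark, bar along the stand's +x across the lane's mouth; 1.571 = pointer on open mark, bar along +y, beside the lane, clear of it. Turns from -0.25 to 1.85, past both marks, no clicks, stays where left (0.06 N m friction)
- gate_grip (a point): on the gate's axis, 70 mm above the counter, the height to grip. The wooden knob here is an upright flat bar 50 mm long (along the iron bar), 12 mm thick, 51 to 87 mm above the counter. x axis along the iron bar, which is 12 mm wide, 32 to 46 mm above the counter; the white pointer is opposite it
- gate_tip (a point): end of the iron bar, 100 mm from the axis, 39 mm above the counter
- jar1: squat round terracotta jar with a cork lid, standing upright, 88 mm in diameter (too wide to grip) and 70 mm tall, about 0.3 to 0.6 kg; slides on the counter when pushed low down; origin at the centre of its underside. May be absent
- jar2: squat round terracotta jar with a cork lid, standing upright, 88 mm in diameter (too wide to grip) and 70 mm tall, about 0.3 to 0.6 kg; slides on the counter when pushed low down; origin at the centre of its underside. May be absent
- jar3: squat round terracotta jar with a cork lid, standing upright, 88 mm in diameter (too wide to grip) and 70 mm tall, about 0.3 to 0.6 kg; slides on the counter when pushed low down; origin at the centre of its underside. May be absent
- bell: bystander, loose, to be left where it is: brass desk bell on a round wooden foot, 76 mm in diameter, 50 mm tall; origin under its centre
- pig: bystander, loose, to be left where it is: chipped blue clay pig whistle, 70 mm long (x), 48 mm wide, 65 mm tall; origin under its centre
- whistle1: bystander, loose, to be left where it is: varnished hazel whistle lying flat, 110 mm long (x), 18 mm thick; origin under its centre
- whistle2: bystander, loose, to be left where it is: varnished hazel whistle lying flat, 110 mm long (x), 18 mm thick; origin under its centre
- whistle3: bystander, loose, to be left where it is: varnished hazel whistle lying flat, 110 mm long (x), 18 mm thick; origin under its centre
- whistle4: bystander, loose, to be left where it is: varnished hazel whistle lying flat, 110 mm long (x), 18 mm thick; origin under its centre
- tray: bystander, loose, to be left where it is: aluminium coin tray 85 mm (x) by 125 mm (y), 18 mm tall; origin under its centre
There are look-alikes about, which are no part of the job. What is shaped like the jar1 but turquoise is not meant. What is shaped like the jar2 but purple is not meant.

How it is judged:
By the outcome, as a careful person would: the job done as asked, in the order asked, and still so for the second after the job is handed in, with the robot touching nothing.
Of jar1, jar2, jar3 only 2 to 3 are there at a start; the rules pass over those that are not, and their reading is None.
At some moment in a run one of jar1, jar2, jar3 may be knocked a few centimetres aside while the robot is not near it.
Once in a run the grip may slacken for a moment while it holds something.
It also fails if it takes over 210 s, if anything falls off the work surface, if the arm or the gripper's body presses on something with over 40 N, if the wrist force passes 120 N, or if a joint passes its speed limit or range.

## Working session

There is one attempt and no reset: what is moved stays moved. The work goes in short steps, Python scripts to look and compute and a tool call to move; the robot and the scene stay as the last step left them, time stands still between calls to the robot, and variables do not carry over. Pictures are saved under pics/ and viewed, at most 14 in all, crops included, and the job is handed in when it is done.

Besides the shell and the picture viewer there is one more tool, called as name(argument=value, ...) on one line, values as JSON. apply_moves: Moves the arm, as the interface text tells. Its arguments: {"type":"object","properties":{"steps":{"type":"array","items":{"type":"array"}},"claw":{"type":"number"}},"required":["steps"]}

```bash
mkdir -p pics; cat > h.py <<'E'
import numpy as np, cv2
from plant import observe, camera, job_done
def shot(name, fn):
    c=camera(name); cv2.imwrite('pics/'+fn, c['img'][:,:,::-1]); return c
def ray(c,uv,z):
    K,T=np.array(c['K']),np.array(c['T'])
    d=T[:3,:3]@np.linalg.inv(K)@np.array([uv[0],uv[1],1.]); o=T[:3,3]
    return o+d*(z-o[2])/d[2]
def proj(c,p):
    K,T=np.array(c['K']),np.array(c['T'])
    q=K@(T[:3,:3].T@(np.array(p)-T[:3,3])); return q[:2]/q[2]
E
python3 - <<'E'
from h import *
o=observe(); print({k:np.round(v,3) for k,v in o.items()})
for n in('top','side'):
    c=shot(n,n+'0.png'); np.savez(n+'0.npz',**c); print(np.round(c['T'],3),c['K'])
E
```

```text
{'time': np.float64(0.0), 'joint_pos': array([-1.4  ,  0.259,  0.021,  1.334,  0.   ,  1.418]), 'dq': array([ 0.001, -0.   ,  0.   , -0.001, -0.001,  0.002]), 'joint_torque': array([-0.0000e+00, -5.5564e+01,  3.4453e+01,  1.4000e-02, -0.0000e+00,
        0.0000e+00]), 'ee_pos': array([ 0.175, -0.521,  0.231]), 'orientation': array([-3.099, -0.506, -0.   ]), 'ft_force': array([-0.117, -0.887, -0.468]), 'torque': array([ 0.016,  0.004, -0.029]), 'grasp_force': np.float64(0.0), 'grip_width': np.float64(0.085)}
[[-0.025 -0.998  0.062  0.439]
 [-0.999  0.024 -0.023  0.054]
 [ 0.021 -0.063 -0.998  1.249]
 [ 0.     0.     0.     1.   ]] [[451.31730565   0.         314.65620286]
 [  0.         451.31730565 198.44059072]
 [  0.           0.           1.        ]]
[[-0.753 -0.433  0.495 -0.074]
 [-0.658  0.508 -0.556  0.711]
 [-0.011 -0.744 -0.668  0.864]
 [ 0.     0.     0.     1.   ]] [[500.79680351   0.         320.61264734]
 [  0.         500.79680351 202.17568493]
 [  0.           0.           1.        ]]
```

View pics/top0.png

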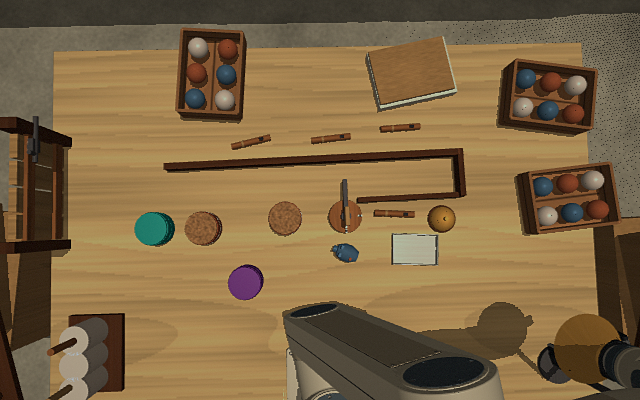

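View pics/side0.png

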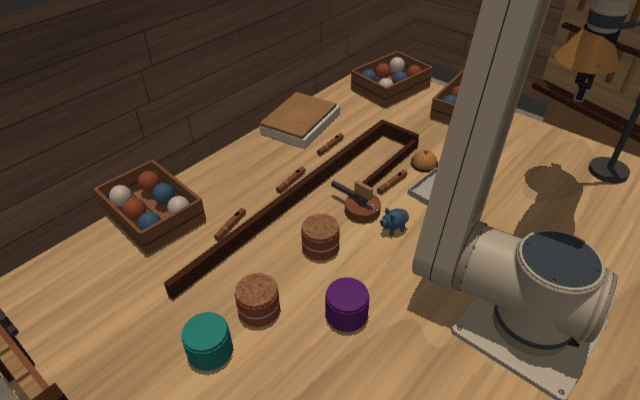

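The pictures show two clay jars (top view: px 203,228 and 285,218), with turquoise (154,228) and purple (245,282) decoys. The dial is at (345,216), the fence runs along row ~160, and the bay is on the right.

```bash
python3 - <<'E'
from h import *
im=cv2.imread('pics/top0.png'); cv2.imwrite('pics/crop.png',cv2.resize(im[130:270,130:480],None,fx=2.28,fy=2.28,interpolation=cv2.INTER_CUBIC))
c=np.load('top0.npz')
hsv=cv2.cvtColor(im,cv2.COLOR_BGR2HSV)
m=((hsv[...,2]<75)&(hsv[...,2]>5)).astype(np.uint8)
for u in range(180,460,30):
    r=np.where(m[145:185,u])[0]+145; print(u,r.min(),r.max(),end=' | ')
E
```

```text
180 163 170 | 210 161 169 | 240 147 167 | 270 158 166 | 300 156 164 | 330 155 163 | 360 154 161 | 390 152 159 | 420 150 158 | 450 149 156 |
```

View pics/crop.png

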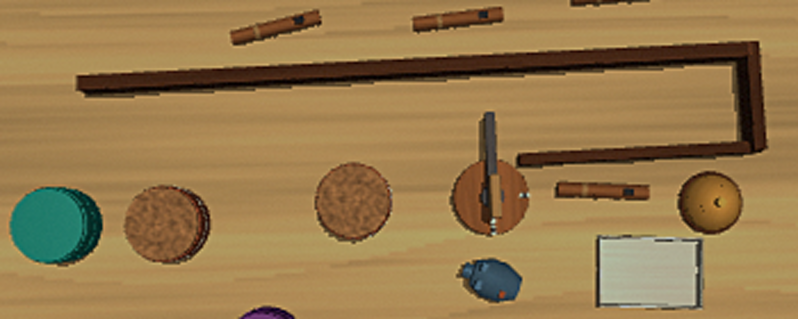

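```bash
cat >> h.py <<'E'
try:
    S=np.load('S.npz'); O,a=S['O'],float(S['a']); R=np.array([[np.cos(a),-np.sin(a)],[np.sin(a),np.cos(a)]])
    s2w=lambda x,y: O+R@np.array([x,y])/1000
    w2s=lambda p: R.T@(np.array(p)[:2]-O)*1000
except FileNotFoundError: pass
def jars(c):
    """cork/terracotta jar tops: largest blobs, via top circle at z=.07"""
    hsv=cv2.cvtColor(np.array(c['img']),cv2.COLOR_RGB2HSV)
    return hsv
E
python3 - <<'E'
from h import *
c=np.load('top0.npz')
us=[180,210,270,300,330,360,390,420,450]; lo=[163,161,158,156,155,154,152,150,149]; hi=[170,169,166,164,163,161,159,158,156]
P=np.array([ray(c,(u,v),.045)[:2] for u,v in zip(us,lo)]); Q=np.array([ray(c,(u,v+1),.0)[:2] for u,v in zip(us,hi)])
f=np.polyfit(P[:,1],P[:,0],1); g=np.polyfit(Q[:,1],Q[:,0],1); print(f,g)
a=-np.arctan(f[0]) # dx/dy=-tan a for stand y axis (-sin,cos)
R=np.array([[np.cos(a),-np.sin(a)],[np.sin(a),np.cos(a)]])
cr=lambda x,y:(x/2.28+130-.3,y/2.28+130-.3)
d=ray(c,cr(490,197),.028)[:2]; O=d-R@[-.1,0]
np.savez('S.npz',O=O,a=a); w2s=lambda p:R.T@(np.array(p)[:2]-O)*1000
print('a',a,'O',O,'fence outer(68)',[w2s(p)[0].round(1) for p in P],'inner(50)',[w2s(p)[0].round(1) for p in Q])
for n,p,z in[('endwall outer top corner',(758,42),.045),('fence left end',(78,92),.045),('rail start inner',(518,154),.03),('tip',(489,112),.046),('bar root',(490,170),.046),('knob1',(494,175),.087),('knob2',(495,217),.087),('jarA',(352,199),.07),('jarB',(162,223),.07),('turq',(49,223),.07),('pig',(495,281),.03),('pigL',(457,268),.03),('whistleL',(555,190),.018)]:
    q=ray(c,cr(*p),z); print(n,q.round(3),w2s(q).round(0))
E
```

```text
[-0.0300663   0.62993615] [-0.03089981  0.61298571]
a 0.03005724134795832 O [ 0.56546869 -0.05063647] fence outer(68) [np.float64(65.1), np.float64(66.4), np.float64(66.1), np.float64(67.4), np.float64(65.9), np.float64(64.5), np.float64(65.7), np.float64(67.0), np.float64(65.5)] inner(50) [np.float64(49.9), np.float64(48.3), np.float64(48.0), np.float64(49.3), np.float64(47.7), np.float64(49.0), np.float64(50.2), np.float64(48.7), np.float64(49.9)]
endwall outer top corner [ 0.642 -0.377  0.045] [  66. -328.]
fence left end [0.6   0.427 0.045] [ 48. 476.]
rail start inner [ 0.516 -0.088  0.03 ] [-51. -36.]
tip [ 0.565 -0.054  0.046] [-0. -3.]
bar root [ 0.497 -0.053  0.046] [-69.  -0.]
knob1 [ 0.489 -0.054  0.087] [-77.  -1.]
knob2 [ 0.442 -0.053  0.087] [-124.    1.]
jarA [0.466 0.108 0.07 ] [-94. 162.]
jarB [0.444 0.325 0.07 ] [-110.  379.]
turq [0.447 0.452 0.07 ] [-103.  506.]
pig [ 0.366 -0.056  0.03 ] [-199.    0.]
pigL [ 0.383 -0.012  0.03 ] [-182.   44.]
whistleL [ 0.472 -0.133  0.018] [-96. -79.]
```

apply_moves(steps=[[[0.6,0.97,0],[0,0,-0.18]],[[0.6,0.97,0],[0,0,-0.18]],[[0.6,0.97,0],[0,0,-0.18]],[[0.6,0.97,0],[0,0,-0.18]],[[0.6,0.97,0],[0,0,-0.18]],[[0.6,0.97,0],[0,0,-0.18]],[[0.6,0.97,0],[0,0,-0.18]],[[0.6,0.97,0],[0,0,-0.18]],[[0.6,0.97,0],[0,0,-0.18]],[[0.6,0.97,0],[0,0,-0.18]],[[0.6,0.97,0],[0,0,-0.18]],[[0.6,0.97,0],[0,0,-0.18]],[[0.6,0.97,0],[0,0,-0.18]],[[0.6,0.97,0],[0,0,-0.18]],[[0.6,0.97,0],[0,0,-0.18]],[[0.6,0.97,0],[0,0,-0.18]],[[0.6,0.97,0],[0,0,-0.18]],[[0.6,0.97,0],[0,0,-0.18]],[[0.6,0.97,0],[0,0,-0.18]],[[0.6,0.97,0],[0,0,-0.18]]], claw=1)

```text
time: 1.77
ee_pos: [0.4153, -0.1323, 0.2311]
orientation: [-3.141, -0.055, 0.001]
ft_force: [-0.1, 0.2, 0.4]
grip_width: 0.0857
grasp_force: 0.0
```

```bash
cat >> h.py <<'E'
def st():
    from scipy.spatial.transform import Rotation as Ro
    o=observe(); p=o['ee_pos']; M=Ro.from_rotvec(o['orientation']).as_matrix()
    print('t',round(float(o['time']),1),'tcp',np.round(p,4),'stand',w2s(p).round(1),'yaw-a',round(float(np.arctan2(M[1,0],M[0,0])-a),3),'down',M[:,2].round(3),'F',np.round(o['ft_force'],1),'w',round(float(o['grip_width']),4),'g',o['grasp_force'],'q6',round(float(o['joint_pos'][5]),2))
    return o
def to(x,y):
    o=observe(); print('to',x,y,'units',((s2w(x,y)-o['ee_pos'][:2])/.02).round(2))
E
python3 -c "
from h import *
st();to(-100,0)"
```

```text
t 1.8 tcp [ 0.4153 -0.1323  0.2311] stand [-152.6  -77.1] yaw-a 0.005 down [-0.  0. -1.] F [-0.1  0.2  0.4] w 0.0857 g 0.0 q6 2.61
to -100 0 units [2.51 3.93]
```

apply_moves(steps=[[[0.5,0.8,0],[0,0,0]],[[0.5,0.8,0],[0,0,0]],[[0.5,0.8,0],[0,0,0]],[[0.5,0.8,0],[0,0,0]],[[0.5,0.73,0],[0,0,0]],[[0,0,-0.8],[0,0,0]],[[0,0,-0.8],[0,0,0]],[[0,0,-0.8],[0,0,0]],[[0,0,-0.8],[0,0,0]],[[0,0,-0.8],[0,0,0]],[[0,0,0],[0,0,0]],[[0,0,0],[0,0,0]]])

```text
time: 2.77
ee_pos: [0.4645, -0.0546, 0.1509]
orientation: [-3.14, -0.056, 0.003]
ft_force: [-0.8, -0.4, 0.8]
grip_width: 0.0854
grasp_force: 0.0
```

```bash
python3 -c "
from h import *
st();to(-100,0)
c=shot('wrist','w1.png')"
```

```text
t 2.8 tcp [ 0.4645 -0.0546  0.1509] stand [-101.1   -1. ] yaw-a 0.006 down [-0.002  0.001 -1.   ] F [-0.8 -0.4  0.8] w 0.0854 g 0.0 q6 2.81
to -100 0 units [0.05 0.05]
```

View pics/w1.png

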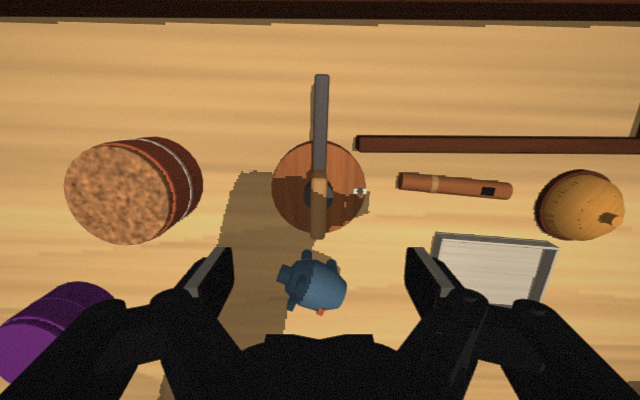

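The wrist view shows the knob (318,190) centred between the fingers and square with them, so I'll go down and grip.

apply_moves(steps=[[[0.05,0.05,-0.6],[0,0,0]],[[0,0,-0.6],[0,0,0]],[[0,0,-0.6],[0,0,0]],[[0,0,-0.6],[0,0,0]],[[0,0,-0.6],[0,0,0]],[[0,0,-0.6],[0,0,0]],[[0,0,-0.6],[0,0,0]],[[0,0,-0.6],[0,0,0]],[[0,0,-0.2],[0,0,0]],[[0,0,0],[0,0,0]]])

```text
time: 3.65
ee_pos: [0.4661, -0.0539, 0.0513]
orientation: [-3.141, -0.056, 0.001]
ft_force: [-0.3, 0.2, 0.7]
grip_width: 0.0856
grasp_force: 0.0
```

apply_moves(steps=[[[0,0,0],[0,0,0]],[[0,0,0],[0,0,0]],[[0,0,0],[0,0,0]],[[0,0,0],[0,0,0]],[[0,0,0],[0,0,0]],[[0,0,0],[0,0,0]],[[0,0,0],[0,0,0]],[[0,0,0],[0,0,0]],[[0,0,0],[0,0,0]],[[0,0,0],[0,0,0]],[[0,0,0],[0,0,0]],[[0,0,0],[0,0,0]]], claw=0)

```text
time: 4.65
ee_pos: [0.4661, -0.0539, 0.0516]
orientation: [3.141, 0.056, 0.001]
ft_force: [-1.3, 0.4, 6.2]
grip_width: 0.0113
grasp_force: 58.4
```

```bash
python3 -c "
from h import *
st();to(-100,0)"
```

```text
t 4.7 tcp [ 0.4661 -0.0539  0.0516] stand [-99.4  -0.3] yaw-a 0.006 down [ 0. -0. -1.] F [-1.3  0.4  6.2] w 0.0113 g 58.38116705417633 q6 2.81
to -100 0 units [-0.03  0.01]
```

apply_moves(steps=[[[0,0,0],[0,0,0.5]],[[0,0,0],[0,0,0.5]],[[0,0,0],[0,0,0.5]],[[0,0,0],[0,0,0.5]],[[0,0,0],[0,0,0.5]],[[0,0,0],[0,0,0.5]],[[0,0,0],[0,0,0.5]],[[0,0,0],[0,0,0.5]],[[0,0,0],[0,0,0.5]],[[0,0,0],[0,0,0.5]],[[0,0,0],[0,0,0.5]],[[0,0,0],[0,0,0.5]],[[0,0,0],[0,0,0.5]],[[0,0,0],[0,0,0.5]],[[0,0,0],[0,0,0.5]],[[0,0,0],[0,0,0.5]],[[0,0,0],[0,0,0.5]],[[0,0,0],[0,0,0.5]],[[0,0,0],[0,0,0.5]],[[0,0,0],[0,0,0.5]]])

```text
time: 6.32
ee_pos: [0.4661, -0.0539, 0.0516]
orientation: [2.87, 1.277, 0.0]
ft_force: [-1.1, -0.0, 5.2]
grip_width: 0.011
grasp_force: 58.5
```

apply_moves(steps=[[[0,0,0],[0,0,0.5]],[[0,0,0],[0,0,0.5]],[[0,0,0],[0,0,0.5]],[[0,0,0],[0,0,0.5]],[[0,0,0],[0,0,0.5]],[[0,0,0],[0,0,0.5]],[[0,0,0],[0,0,0.5]],[[0,0,0],[0,0,0.5]],[[0,0,0],[0,0,0.5]],[[0,0,0],[0,0,0.5]],[[0,0,0],[0,0,0.5]],[[0,0,0],[0,0,0.5]],[[0,0,0],[0,0,0.5]],[[0,0,0],[0,0,0.5]],[[0,0,0],[0,0,0.5]],[[0,0,0],[0,0,0.5]],[[0,0,0],[0,0,0.5]],[[0,0,0],[0,0,0.5]],[[0,0,0],[0,0,0.5]],[[0,0,0],[0,0,0]]])

```text
time: 7.98
ee_pos: [0.4662, -0.0539, 0.0516]
orientation: [2.19, 2.251, 0.0]
ft_force: [-1.4, -0.6, 6.0]
grip_width: 0.0112
grasp_force: 58.4
```

```bash
python3 -c "
from h import *
st();to(-100,0)
c=shot('top','top1.png');np.savez('top1.npz',**c);shot('side','side1.png')
im=cv2.imread('pics/top1.png'); s=cv2.imread('pics/side1.png')
cv2.imwrite('pics/v1.png',np.vstack([cv2.resize(im[140:280,130:480],(800,320)),cv2.resize(s[150:290,200:550],(800,280))]))"
```

```text
t 8.0 tcp [ 0.4662 -0.0539  0.0516] stand [-99.4  -0.3] yaw-a 1.568 down [ 0. -0. -1.] F [-1.4 -0.6  6. ] w 0.0112 g 58.4494686126709 q6 1.25
to -100 0 units [-0.03  0.01]
```

View pics/v1.png

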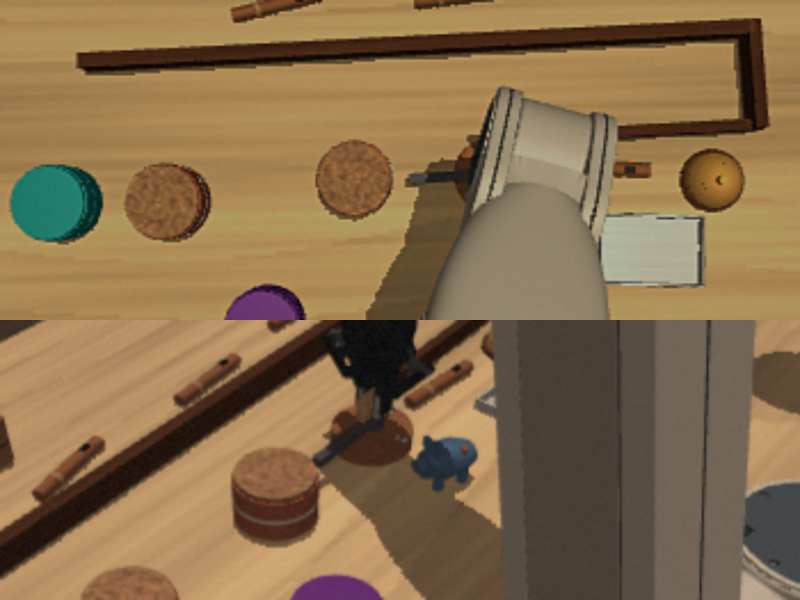

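The gate is open: the bar lies along the stand's +y, its tip 18 mm short of jar A. I'll release, rise and go round behind jar A on its robot side.

apply_moves(steps=[[[0,0,0],[0,0,0]],[[0,0,0],[0,0,0]],[[0,0,0],[0,0,0]],[[0,0,0],[0,0,0]],[[0,0,0],[0,0,0]],[[0,0,0],[0,0,0]],[[0,0,0.5],[0,0,0]],[[0,0,0.5],[0,0,0]],[[0,0,0.5],[0,0,0]],[[0,0,0.5],[0,0,0]],[[0,0,0.5],[0,0,0]],[[0,0,0.5],[0,0,0]],[[0,0,0.5],[0,0,0]],[[0,0,0.5],[0,0,0]],[[0,0,0.5],[0,0,0]],[[0,0,0.5],[0,0,0]],[[0,0,0],[0,0,0]]], claw=0.6)

```text
time: 9.5
ee_pos: [0.4668, -0.054, 0.1529]
orientation: [2.192, 2.247, 0.002]
ft_force: [-0.2, -0.0, -0.2]
grip_width: 0.0515
grasp_force: 0.0
```

apply_moves(steps=[[[-0.3,0.67,0],[0,0,0.98]],[[-0.3,0.67,0],[0,0,0.98]],[[-0.3,0.67,0],[0,0,0.98]],[[-0.3,0.67,0],[0,0,0.98]],[[-0.3,0.67,0],[0,0,0.98]],[[-0.3,0.67,0],[0,0,0.98]],[[-0.3,0.67,0],[0,0,0.98]],[[-0.3,0.67,0],[0,0,0.98]],[[-0.3,0.67,0],[0,0,0.98]],[[-0.3,0.67,0],[0,0,0.98]],[[-0.3,0.67,0],[0,0,0.98]],[[-0.3,0.67,0],[0,0,0.98]],[[0,0,0],[0,0,0.98]],[[0,0,0],[0,0,0.98]],[[0,0,0],[0,0,0.98]],[[0,0,0],[0,0,0.98]],[[0,0,0],[0,0,0.98]],[[0,0,0],[0,0,0.98]],[[0,0,0],[0,0,0.98]],[[0,0,0],[0,0,0.98]]])

```text
time: 11.17
ee_pos: [0.3937, 0.107, 0.1507]
orientation: [0.041, -3.141, 0.0]
ft_force: [-0.4, -0.2, -0.6]
grip_width: 0.0512
grasp_force: 0.0
```

```bash
cat >> h.py <<'E'
def seejars(c):
    h=cv2.cvtColor(np.array(c['img']),cv2.COLOR_RGB2HSV); b=cv2.GaussianBlur(h,(5,5),0)
    m=((b[...,1]>95)&(b[...,0]<16)&(b[...,2]<185)).astype(np.uint8)
    m=cv2.morphologyEx(m,cv2.MORPH_OPEN,cv2.getStructuringElement(cv2.MORPH_ELLIPSE,(17,17)))
    for q in cv2.findContours(m,0,2)[0]:
        (u,v),r=cv2.minEnclosingCircle(q); p=ray(c,(u,v),.07)
        print('blob',round(u),round(v),'r',round(r,1),'area',cv2.contourArea(q),'stand',w2s(p).round(0))
E
python3 -c "
from h import *
st();to(-165,162)
c=shot('top','top2.png');np.savez('top2.npz',**c);seejars(c)"
```

```text
t 11.2 tcp [0.3937 0.107  0.1507] stand [-166.9  162.7] yaw-a -3.146 down [-0.001 -0.    -1.   ] F [-0.4 -0.2 -0.6] w 0.0512 g 0.0 q6 0.03
to -165 162 units [ 0.1  -0.03]
blob 639 369 r 8.0 area 95.0 stand [-538. -736.]
blob 8 376 r 25.0 area 725.0 stand [-455.  874.]
blob 116 350 r 29.0 area 904.0 stand [-409.  605.]
blob 29 243 r 9.6 area 253.0 stand [-126.  819.]
blob 204 228 r 18.8 area 938.0 stand [-110.  372.]
blob 284 216 r 16.1 area 590.0 stand [-91. 160.]
blob 529 204 r 11.5 area 336.5 stand [ -97. -485.]
blob 586 196 r 40.7 area 2233.0 stand [ -81. -639.]
blob 510 94 r 9.2 area 234.5 stand [ 202. -458.]
blob 564 96 r 40.6 area 2436.0 stand [ 188. -605.]
blob 210 60 r 40.4 area 2422.5 stand [332. 336.]
```

View pics/top2.png

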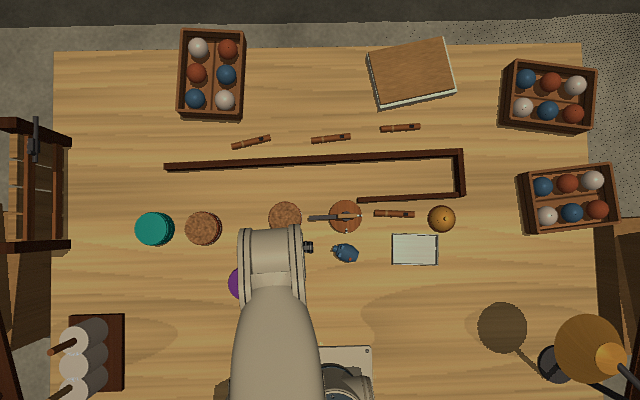

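The top view shows the gate bar along the lane (309–345, 216) and both jars unmoved. I'll descend and push jar A to the fence.

apply_moves(steps=[[[0,0,-0.85],[0,0,0]],[[0,0,-0.85],[0,0,0]],[[0,0,-0.85],[0,0,0]],[[0,0,-0.85],[0,0,0]],[[0,0,-0.85],[0,0,0]],[[0,0,-0.85],[0,0,0]],[[0,0,-0.85],[0,0,0]],[[0,0,-0.85],[0,0,0]],[[0,0,0],[0,0,0]]])

```text
time: 11.97
ee_pos: [0.3921, 0.1068, 0.0127]
orientation: [0.032, -3.137, 0.0]
ft_force: [-0.8, -0.4, -0.5]
grip_width: 0.0513
grasp_force: 0.0
```

apply_moves(steps=[[[0.3,0.01,0],[0,0,0]],[[0.33,0.01,0],[0,0,0]],[[0.33,0.01,0],[0,0,0]],[[0.33,0.01,0],[0,0,0]],[[0.33,0.01,0],[0,0,0]],[[0.33,0.01,0],[0,0,0]],[[0.33,0.01,0],[0,0,0]],[[0.33,0.01,0],[0,0,0]],[[0.33,0.01,0],[0,0,0]],[[0.33,0.01,0],[0,0,0]],[[0.33,0.01,0],[0,0,0]],[[0.33,0.01,0],[0,0,0]],[[0.33,0.01,0],[0,0,0]],[[0.33,0.01,0],[0,0,0]],[[0.33,0.01,0],[0,0,0]],[[0.33,0.01,0],[0,0,0]],[[0.33,0.01,0],[0,0,0]],[[0.25,0.01,0],[0,0,0]],[[0.15,0,0],[0,0,0]],[[0,0,0],[0,0,0]]])

```text
time: 13.63
ee_pos: [0.5146, 0.1106, 0.0152]
orientation: [-0.035, 3.141, 0.0]
ft_force: [0.1, -0.1, 0.1]
grip_width: 0.0512
grasp_force: 0.0
```

```bash
python3 -c "
from h import *
st()
c=shot('wrist','w2.png'); shot('side','side2.png')"
```

```text
t 13.6 tcp [0.5146 0.1106 0.0152] stand [-46.  162.7] yaw-a -3.15 down [ 0.001  0.    -1.   ] F [ 0.1 -0.1  0.1] w 0.0512 g 0.00876566358783748 q6 0.03
```

View pics/side2.png

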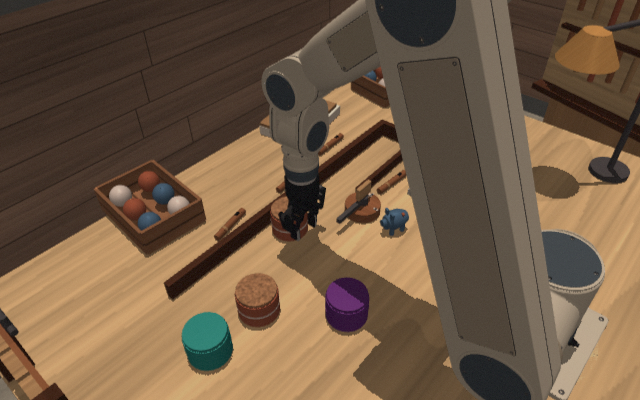

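Jar A now stands in the lane against the fence (side view 290,215). Next I go up, turn the cradle and come down behind it.

apply_moves(steps=[[[-0.5,0,0],[0,0,0]],[[0,0,0.85],[0,0,0]],[[0,0,0.85],[0,0,0]],[[0,0,0.85],[0,0,0]],[[0,0,0.85],[0,0,0]],[[0,0,0.85],[0,0,0]],[[0,0,0.85],[0,0,-0.98]],[[0,0,0.85],[0,0,-0.98]],[[0,0,0.85],[0,0,-0.98]],[[0,0.4,0],[0,0,-0.98]],[[0.28,0.4,0],[0,0,-0.98]],[[0.28,0.4,0],[0,0,-0.98]],[[0.28,0.4,0],[0,0,-0.98]],[[0.28,0.4,0],[0,0,-0.98]],[[0.28,0.4,0],[0,0,-0.98]],[[0.28,0.4,0],[0,0,-0.98]],[[0.28,0.3,0],[0,0,-0.98]],[[0.28,0.2,0],[0,0,-0.98]],[[0.28,0.2,0],[0,0,-0.98]],[[0.28,0.2,0],[0,0,-0.98]]])

```text
time: 15.4
ee_pos: [0.559, 0.1848, 0.1511]
orientation: [-1.614, -2.695, 0.0]
ft_force: [-0.6, -0.9, 1.3]
grip_width: 0.0509
grasp_force: 0.0
```

apply_moves(steps=[[[0,0,0],[0,0,-0.98]],[[0,0,0],[0,0,-0.98]],[[0,0,0],[0,0,-0.98]],[[0,0,0],[0,0,-0.98]],[[0,0,0],[0,0,-0.98]],[[0,0,0],[0,0,0]]])

```text
time: 15.9
ee_pos: [0.5589, 0.1845, 0.1512]
orientation: [-2.108, -2.33, 0.0]
ft_force: [-0.4, 0.2, -0.1]
grip_width: 0.0513
grasp_force: 0.0
```

```bash
python3 -c "
from h import *
st();to(2,235)
c=shot('top','top3.png');seejars(c);shot('wrist','w3.png')"
```

```text
t 15.9 tcp [0.5589 0.1845 0.1512] stand [  0.5 235.2] yaw-a 1.641 down [-0. -0. -1.] F [-0.4  0.2 -0.1] w 0.0513 g 0.0 q6 1.65
to 2 235 units [ 0.08 -0.01]
blob 639 366 r 11.0 area 149.0 stand [-531. -738.]
blob 9 368 r 32.8 area 817.0 stand [-436.  873.]
blob 114 358 r 26.5 area 776.0 stand [-429.  609.]
blob 529 204 r 11.5 area 335.5 stand [ -97. -485.]
blob 586 196 r 40.7 area 2239.0 stand [ -84. -638.]
blob 283 180 r 19.1 area 903.5 stand [  2. 160.]
blob 211 111 r 8.2 area 190.0 stand [195. 340.]
blob 510 94 r 8.5 area 206.0 stand [ 203. -459.]
blob 564 96 r 40.9 area 2448.0 stand [ 188. -604.]
blob 210 60 r 40.7 area 2425.0 stand [334. 335.]
```

View pics/w3.png

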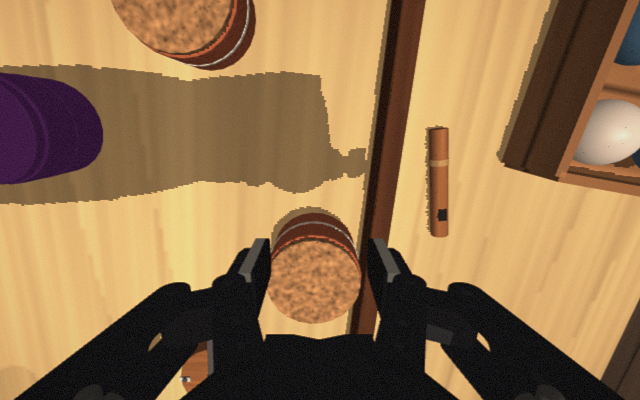

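Wrist view: jar A (315,270) lies centred in front of the fingers. I'll square up, descend and push along the fence.

apply_moves(steps=[[[0.03,0,-0.85],[0,0,-0.88]],[[0,0,-0.85],[0,0,0]],[[0,0,-0.85],[0,0,0]],[[0,0,-0.85],[0,0,0]],[[0,0,-0.85],[0,0,0]],[[0,0,-0.85],[0,0,0]],[[0,0,-0.85],[0,0,0]],[[0,0,-0.85],[0,0,0]],[[0,0,0],[0,0,0]]])

```text
time: 16.75
ee_pos: [0.5582, 0.1842, 0.0123]
orientation: [-2.18, -2.258, 0.006]
ft_force: [-0.7, 0.2, 0.6]
grip_width: 0.0515
grasp_force: 0.0
```

apply_moves(steps=[[[0.01,-0.3,0],[0,0,0]],[[0.011,-0.35,0],[0,0,0]],[[0.011,-0.35,0],[0,0,0]],[[0.011,-0.35,0],[0,0,0]],[[0.011,-0.35,0],[0,0,0]],[[0.011,-0.35,0],[0,0,0]],[[0.011,-0.35,0],[0,0,0]],[[0.011,-0.35,0],[0,0,0]],[[0.011,-0.35,0],[0,0,0]],[[0.011,-0.35,0],[0,0,0]],[[0.011,-0.35,0],[0,0,0]],[[0.011,-0.35,0],[0,0,0]],[[0.011,-0.35,0],[0,0,0]],[[0.011,-0.35,0],[0,0,0]],[[0.011,-0.35,0],[0,0,0]]])

```text
time: 18.0
ee_pos: [0.5634, 0.0799, 0.0153]
orientation: [-2.184, -2.258, 0.0]
ft_force: [-0.6, 4.7, 4.4]
grip_width: 0.0515
grasp_force: 3.0
```

```bash
python3 -c "
from h import *
st();to(2,-13)
c=shot('top','top4.png');seejars(c);shot('wrist','w4.png')"
```

```text
t 18.0 tcp [0.5634 0.0799 0.0153] stand [  1.9 130.6] yaw-a 1.574 down [-0.  0. -1.] F [-0.6  4.7  4.4] w 0.0515 g 3.008495718240738 q6 1.53
to 2 -13 units [ 0.22 -7.17]
blob 634 395 r 6.0 area 55.5 stand [-603. -719.]
blob 639 369 r 8.0 area 95.0 stand [-538. -736.]
blob 11 370 r 31.0 area 811.0 stand [-442.  868.]
blob 116 348 r 30.5 area 967.5 stand [-402.  606.]
blob 204 227 r 18.9 area 955.5 stand [-109.  372.]
blob 529 205 r 11.0 area 315.5 stand [ -98. -486.]
blob 586 196 r 41.4 area 2250.0 stand [ -83. -640.]
blob 211 111 r 8.2 area 190.0 stand [195. 340.]
blob 510 94 r 9.2 area 229.0 stand [ 202. -458.]
blob 564 96 r 40.6 area 2439.0 stand [ 188. -605.]
blob 210 60 r 40.7 area 2422.0 stand [334. 335.]
```

View pics/w4.png

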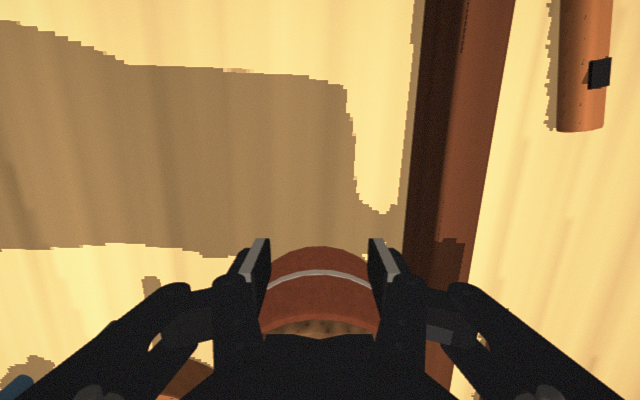

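Jar A (320,290) is nested in the cradle. I'll keep going into the bay.

apply_moves(steps=[[[0.012,-0.35,0],[0,0,0]],[[0.012,-0.4,0],[0,0,0]],[[0.012,-0.4,0],[0,0,0]],[[0.012,-0.4,0],[0,0,0]],[[0.012,-0.4,0],[0,0,0]],[[0.012,-0.4,0],[0,0,0]],[[0.012,-0.4,0],[0,0,0]],[[0.012,-0.4,0],[0,0,0]],[[0.012,-0.4,0],[0,0,0]],[[0.012,-0.4,0],[0,0,0]],[[0.012,-0.4,0],[0,0,0]],[[0.012,-0.4,0],[0,0,0]],[[0.012,-0.4,0],[0,0,0]],[[0.012,-0.4,0],[0,0,0]],[[0.012,-0.4,0],[0,0,0]],[[0.012,-0.4,0],[0,0,0]],[[0.012,-0.4,0],[0,0,0]],[[0.012,-0.4,0],[0,0,0]],[[0.012,-0.4,0],[0,0,0]],[[0,-0.2,0],[0,0,0]]])

```text
time: 19.77
ee_pos: [0.5681, -0.0756, 0.0153]
orientation: [2.185, 2.257, -0.0]
ft_force: [0.1, 2.1, -0.7]
grip_width: 0.0514
grasp_force: 0.8
```

```bash
python3 -c "
from h import *
st()"
```

```text
t 19.8 tcp [ 0.5681 -0.0756  0.0153] stand [  1.9 -25. ] yaw-a 1.573 down [ 0. -0. -1.] F [ 0.1  2.1 -0.7] w 0.0514 g 0.7744679879397154 q6 1.26
```

apply_moves(steps=[[[0,0.5,0],[0,0,0]],[[0,0.5,0],[0,0,0]],[[0,0,0.85],[0,0,0]],[[0,0,0.85],[0,0,0]],[[0,0,0.85],[0,0,0]],[[0,0,0.85],[0,0,0]],[[0,0,0.85],[0,0,0]],[[0,0,0.85],[0,0,0]],[[0,0,0.85],[0,0,0]],[[0,0,0.85],[0,0,0]],[[0,0,0],[0,0,0]]])

```text
time: 20.68
ee_pos: [0.5693, -0.0533, 0.1547]
orientation: [2.18, 2.256, 0.004]
ft_force: [-0.1, 0.0, 0.0]
grip_width: 0.0512
grasp_force: 0.0
```

apply_moves(steps=[[[-0.49,0.95,0],[0,0,0.98]],[[-0.49,0.95,0],[0,0,0.98]],[[-0.49,0.95,0],[0,0,0.98]],[[-0.49,0.95,0],[0,0,0.98]],[[-0.49,0.95,0],[0,0,0.98]],[[-0.49,0.95,0],[0,0,0.98]],[[-0.49,0.95,0],[0,0,0.98]],[[-0.49,0.95,0],[0,0,0.98]],[[-0.49,0.95,0],[0,0,0.98]],[[-0.49,0.95,0],[0,0,0.98]],[[-0.49,0.95,0],[0,0,0.98]],[[-0.49,0.95,0],[0,0,0.98]],[[-0.49,0.95,0],[0,0,0.98]],[[-0.49,0.95,0],[0,0,0.98]],[[-0.49,0.95,0],[0,0,0.98]],[[-0.49,0.95,0],[0,0,0.98]],[[-0.49,0.95,0],[0,0,0.98]],[[-0.49,0.95,0],[0,0,0.98]],[[-0.49,0.95,0],[0,0,0.98]],[[-0.49,0.85,0],[0,0,0.98]]])

```text
time: 22.35
ee_pos: [0.3705, 0.3251, 0.1508]
orientation: [0.055, -3.141, 0.0]
ft_force: [-0.7, -0.3, -0.1]
grip_width: 0.0515
grasp_force: 0.0
```

```bash
python3 -c "
from h import *
st();to(-182,378)
c=shot('top','top5.png');seejars(c)"
```

```text
t 22.4 tcp [0.3705 0.3251 0.1508] stand [-183.6  381.5] yaw-a -3.136 down [-0. -0. -1.] F [-0.7 -0.3 -0.1] w 0.0515 g 0.0 q6 0.51
to -182 378 units [ 0.08 -0.17]
blob 634 394 r 6.4 area 64.5 stand [-602. -719.]
blob 639 366 r 9.5 area 119.0 stand [-530. -738.]
blob 12 370 r 31.2 area 843.5 stand [-442.  867.]
blob 204 228 r 18.8 area 953.5 stand [-110.  372.]
blob 529 204 r 11.2 area 324.0 stand [ -95. -485.]
blob 586 196 r 41.0 area 2241.5 stand [ -82. -639.]
blob 370 177 r 17.8 area 892.5 stand [ -3. -68.]
blob 58 140 r 8.9 area 217.5 stand [137. 741.]
blob 510 94 r 8.2 area 190.0 stand [ 202. -459.]
blob 564 96 r 40.9 area 2451.5 stand [ 188. -604.]
blob 210 60 r 40.7 area 2424.0 stand [334. 335.]
```

View pics/top5.png

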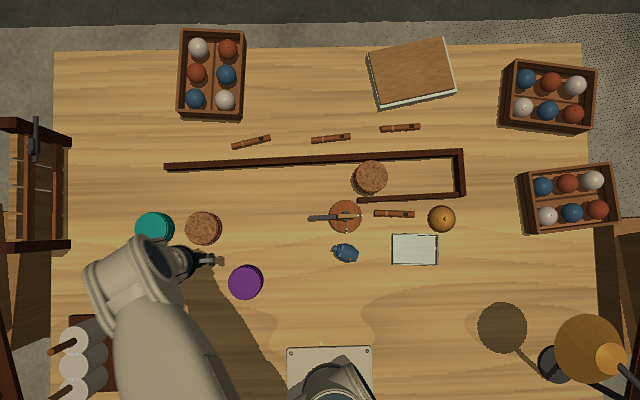

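Jar A is parked (371,177); jar B (203,228) is unmoved and the fingers are on its robot side. Next I descend and push it to the fence.

apply_moves(steps=[[[0,-0.14,-0.85],[0,0,0]],[[0,0,-0.85],[0,0,0]],[[0,0,-0.85],[0,0,0]],[[0,0,-0.85],[0,0,0]],[[0,0,-0.85],[0,0,0]],[[0,0,-0.85],[0,0,0]],[[0,0,-0.85],[0,0,0]],[[0,0,-0.8],[0,0,0]],[[0,0,0],[0,0,0]]])

```text
time: 23.15
ee_pos: [0.3698, 0.3202, 0.0135]
orientation: [0.048, -3.137, 0.004]
ft_force: [-0.5, 0.4, 0.2]
grip_width: 0.051
grasp_force: 0.0
```

apply_moves(steps=[[[0.35,0.01,0],[0,0,0]],[[0.35,0.01,0],[0,0,0]],[[0.35,0.01,0],[0,0,0]],[[0.35,0.01,0],[0,0,0]],[[0.35,0.01,0],[0,0,0]],[[0.35,0.01,0],[0,0,0]],[[0.35,0.01,0],[0,0,0]],[[0.35,0.01,0],[0,0,0]],[[0.35,0.01,0],[0,0,0]],[[0.35,0.01,0],[0,0,0]],[[0.35,0.01,0],[0,0,0]],[[0.35,0.01,0],[0,0,0]],[[0.35,0.01,0],[0,0,0]],[[0.35,0.01,0],[0,0,0]],[[0.35,0.01,0],[0,0,0]],[[0.35,0.01,0],[0,0,0]],[[0.35,0.01,0],[0,0,0]],[[0.35,0.01,0],[0,0,0]],[[0.35,0.01,0],[0,0,0]],[[0.2,0,0],[0,0,0]]])

```text
time: 24.82
ee_pos: [0.5097, 0.3244, 0.0165]
orientation: [0.047, -3.141, 0.0]
ft_force: [-5.3, -0.4, 5.6]
grip_width: 0.0513
grasp_force: 4.0
```

```bash
python3 -c "
from h import *
st()"
```

```text
t 24.8 tcp [0.5097 0.3244 0.0165] stand [-44.5 376.5] yaw-a -3.142 down [-0. -0. -1.] F [-5.3 -0.4  5.6] w 0.0513 g 4.0168022364377975 q6 0.4
```

apply_moves(steps=[[[-0.5,0,0],[0,0,0]],[[0,0,0.85],[0,0,0]],[[0,0,0.85],[0,0,0]],[[0,0,0.85],[0,0,0]],[[0,0,0.85],[0,0,0]],[[0,0,0.85],[0,0,0]],[[0,0,0.85],[0,0,-0.98]],[[0,0,0.85],[0,0,-0.98]],[[0,0,0.85],[0,0,-0.98]],[[0,0.4,0],[0,0,-0.98]],[[0.27,0.4,0],[0,0,-0.98]],[[0.27,0.4,0],[0,0,-0.98]],[[0.27,0.4,0],[0,0,-0.98]],[[0.27,0.4,0],[0,0,-0.98]],[[0.27,0.4,0],[0,0,-0.98]],[[0.27,0.4,0],[0,0,-0.98]],[[0.27,0.35,0],[0,0,-0.98]],[[0.27,0.2,0],[0,0,-0.98]],[[0.27,0.2,0],[0,0,-0.98]],[[0.27,0.2,0],[0,0,-0.98]]])

```text
time: 26.48
ee_pos: [0.5532, 0.3997, 0.1521]
orientation: [1.603, 2.701, -0.0]
ft_force: [0.9, -0.4, -0.1]
grip_width: 0.0511
grasp_force: 0.0
```

apply_moves(steps=[[[0,0.2,0],[0,0,-0.98]],[[0,0.1,0],[0,0,-0.98]],[[0,0,0],[0,0,-0.98]],[[0,0,0],[0,0,-0.98]],[[0,0,0],[0,0,-0.99]],[[0,0,0],[0,0,0]],[[0,0,0],[0,0,0]]])

```text
time: 27.07
ee_pos: [0.5529, 0.4055, 0.1523]
orientation: [2.092, 2.343, 0.0]
ft_force: [0.1, 1.1, -0.1]
grip_width: 0.051
grasp_force: 0.0
```

```bash
python3 -c "
from h import *
st();to(2,450)
c=shot('wrist','w6.png');c=shot('top','top6.png');seejars(c)"
```

```text
t 27.1 tcp [0.5529 0.4055 0.1523] stand [  1.2 456.3] yaw-a 1.654 down [ 0. -0. -1.] F [ 0.1  1.1 -0.1] w 0.051 g 0.0 q6 1.97
to 2 450 units [ 0.05 -0.31]
blob 634 396 r 5.7 area 55.0 stand [-605. -719.]
blob 8 366 r 33.6 area 872.0 stand [-433.  874.]
blob 530 204 r 10.6 area 298.5 stand [ -97. -487.]
blob 586 196 r 41.0 area 2237.5 stand [ -82. -639.]
blob 204 182 r 21.1 area 1058.0 stand [  8. 364.]
blob 368 173 r 21.1 area 1027.0 stand [  9. -66.]
blob 509 94 r 9.5 area 246.0 stand [ 203. -457.]
blob 564 96 r 40.6 area 2442.0 stand [ 188. -605.]
blob 210 60 r 40.7 area 2427.0 stand [334. 335.]
```

View pics/w6.png

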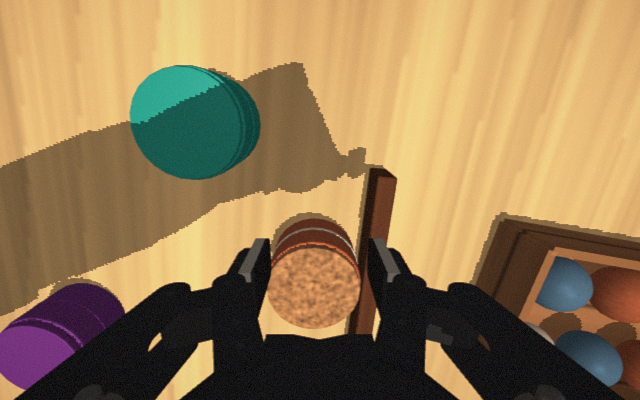

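Jar B (315,285) is centred ahead of the fingers, and the turquoise jar is clear. I'll descend and push.

apply_moves(steps=[[[0.03,0,-0.85],[0,0,-0.99]],[[0,0,-0.85],[0,0,-0.05]],[[0,0,-0.85],[0,0,0]],[[0,0,-0.85],[0,0,0]],[[0,0,-0.85],[0,0,0]],[[0,0,-0.85],[0,0,0]],[[0,0,-0.85],[0,0,0]],[[0,0,-0.85],[0,0,0]],[[0,0,0],[0,0,0]]])

```text
time: 27.92
ee_pos: [0.552, 0.4046, 0.0128]
orientation: [-2.188, -2.252, 0.008]
ft_force: [0.1, -0.3, -0.3]
grip_width: 0.0509
grasp_force: 0.0
```

apply_moves(steps=[[[0.012,-0.3,0],[0,0,0]],[[0.012,-0.35,0],[0,0,0]],[[0.012,-0.35,0],[0,0,0]],[[0.012,-0.35,0],[0,0,0]],[[0.012,-0.4,0],[0,0,0]],[[0.012,-0.4,0],[0,0,0]],[[0.012,-0.4,0],[0,0,0]],[[0.012,-0.4,0],[0,0,0]],[[0.012,-0.4,0],[0,0,0]],[[0.012,-0.4,0],[0,0,0]],[[0.012,-0.4,0],[0,0,0]],[[0.012,-0.4,0],[0,0,0]],[[0.012,-0.4,0],[0,0,0]],[[0.012,-0.4,0],[0,0,0]],[[0.012,-0.4,0],[0,0,0]],[[0.012,-0.4,0],[0,0,0]],[[0.012,-0.4,0],[0,0,0]],[[0.012,-0.4,0],[0,0,0]],[[0.012,-0.4,0],[0,0,0]],[[0.012,-0.4,0],[0,0,0]]])

```text
time: 29.58
ee_pos: [0.5588, 0.2505, 0.0171]
orientation: [-2.19, -2.252, -0.004]
ft_force: [-0.4, 5.9, 4.8]
grip_width: 0.0516
grasp_force: 3.2
```

```bash
python3 -c "
from h import *
st();to(2,-25)"
```

```text
t 29.6 tcp [0.5588 0.2505 0.0171] stand [  2.4 301.2] yaw-a 1.569 down [ 0.002  0.002 -1.   ] F [-0.4  5.9  4.8] w 0.0516 g 3.186730742454529 q6 1.83
to 2 -25 units [  0.47 -16.31]
```

apply_moves(steps=[[[0.011,-0.4,0],[0,0,0]],[[0.011,-0.4,0],[0,0,0]],[[0.011,-0.4,0],[0,0,0]],[[0.011,-0.4,0],[0,0,0]],[[0.011,-0.4,0],[0,0,0]],[[0.011,-0.4,0],[0,0,0]],[[0.011,-0.4,0],[0,0,0]],[[0.011,-0.4,0],[0,0,0]],[[0.011,-0.4,0],[0,0,0]],[[0.011,-0.4,0],[0,0,0]],[[0.011,-0.4,0],[0,0,0]],[[0.011,-0.4,0],[0,0,0]],[[0.011,-0.4,0],[0,0,0]],[[0.011,-0.4,0],[0,0,0]],[[0.011,-0.4,0],[0,0,0]],[[0.011,-0.4,0],[0,0,0]],[[0.011,-0.4,0],[0,0,0]],[[0.011,-0.4,0],[0,0,0]],[[0.011,-0.4,0],[0,0,0]],[[0.011,-0.4,0],[0,0,0]]])

```text
time: 31.25
ee_pos: [0.5629, 0.0905, 0.017]
orientation: [-2.19, -2.252, -0.003]
ft_force: [0.4, 5.5, 5.4]
grip_width: 0.0514
grasp_force: 3.7
```

```bash
python3 -c "
from h import *
st();to(2,-25)
c=shot('top','top7.png');seejars(c);shot('side','side7.png')
im=cv2.imread('pics/top7.png'); s=cv2.imread('pics/side7.png')
cv2.imwrite('pics/v7.png',np.vstack([cv2.resize(im[140:280,130:480],(800,320)),cv2.resize(s[100:240,200:550],(800,280))]))"
```

```text
t 31.2 tcp [0.5629 0.0905 0.017 ] stand [  1.7 141.2] yaw-a 1.569 down [ 0.001  0.001 -1.   ] F [0.4 5.5 5.4] w 0.0514 g 3.7244097143411636 q6 1.55
to 2 -25 units [ 0.26 -8.31]
blob 634 395 r 6.0 area 55.5 stand [-603. -719.]
blob 639 367 r 10.0 area 127.0 stand [-533. -738.]
blob 114 362 r 11.6 area 319.0 stand [-439.  611.]
blob 11 369 r 32.0 area 822.0 stand [-440.  868.]
blob 114 337 r 13.2 area 361.0 stand [-376.  608.]
blob 30 245 r 9.2 area 227.0 stand [-131.  817.]
blob 529 205 r 11.0 area 314.5 stand [ -98. -486.]
blob 586 196 r 40.7 area 2221.5 stand [ -81. -639.]
blob 369 177 r 17.7 area 888.5 stand [ -2. -68.]
blob 510 94 r 9.2 area 227.0 stand [ 202. -458.]
blob 564 96 r 40.6 area 2441.0 stand [ 188. -605.]
blob 210 60 r 40.4 area 2403.5 stand [332. 336.]
```

View pics/v7.png

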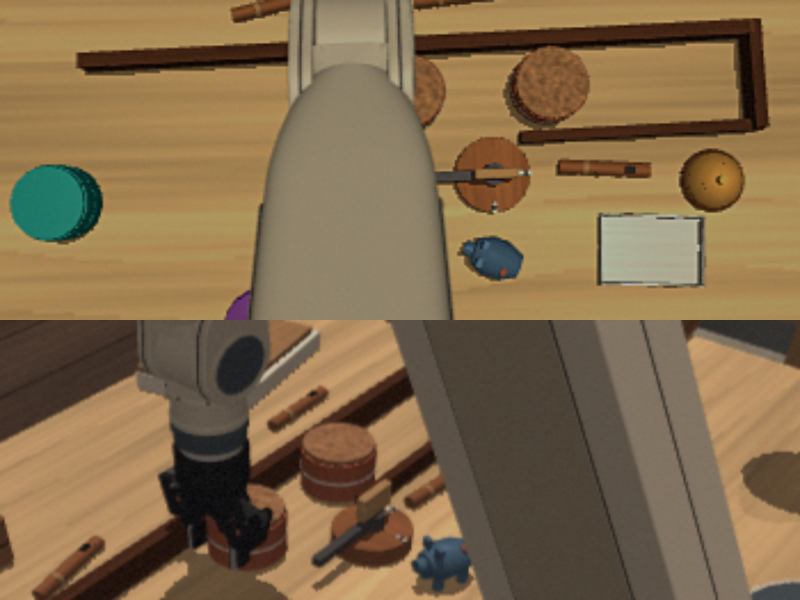

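Jar B is in the cradle and in the lane, jar A is in the bay ahead of it, and the gate is still open. I'll finish the push.

apply_moves(steps=[[[0.013,-0.4,0],[0,0,0]],[[0.013,-0.42,0],[0,0,0]],[[0.013,-0.42,0],[0,0,0]],[[0.013,-0.42,0],[0,0,0]],[[0.013,-0.42,0],[0,0,0]],[[0.013,-0.42,0],[0,0,0]],[[0.013,-0.42,0],[0,0,0]],[[0.013,-0.42,0],[0,0,0]],[[0.013,-0.42,0],[0,0,0]],[[0.013,-0.42,0],[0,0,0]],[[0.013,-0.42,0],[0,0,0]],[[0.013,-0.42,0],[0,0,0]],[[0.013,-0.42,0],[0,0,0]],[[0.013,-0.42,0],[0,0,0]],[[0.013,-0.42,0],[0,0,0]],[[0.013,-0.42,0],[0,0,0]],[[0.013,-0.42,0],[0,0,0]],[[0.013,-0.42,0],[0,0,0]],[[0.013,-0.42,0],[0,0,0]],[[0,-0.35,0],[0,0,0]]])

```text
time: 33.02
ee_pos: [0.5674, -0.0752, 0.0164]
orientation: [-2.189, -2.251, -0.002]
ft_force: [-0.3, 8.1, 5.1]
grip_width: 0.0515
grasp_force: 3.9
```

```bash
python3 -c "
from h import *
st()"
```

```text
t 33.0 tcp [ 0.5674 -0.0752  0.0164] stand [  1.2 -24.6] yaw-a 1.569 down [-0.     0.002 -1.   ] F [-0.3  8.1  5.1] w 0.0515 g 3.930431976914406 q6 1.26
```

apply_moves(steps=[[[0,0.5,0],[0,0,0]],[[0,0.5,0],[0,0,0]],[[0,0.5,0],[0,0,0]],[[0,0,0.85],[0,0,0]],[[0,0,0.85],[0,0,0]],[[0,0,0.85],[0,0,0]],[[0,0,0.85],[0,0,0]],[[0,0,0.85],[0,0,0]],[[0,0,0.85],[0,0,0]],[[0,0,0.85],[0,0,0]],[[-0.5,-0.04,0.8],[0,0,0]],[[-0.7,-0.04,0],[0,0,0]],[[-0.7,-0.04,0],[0,0,0]],[[-0.7,-0.04,0],[0,0,0]],[[-0.7,-0.04,0],[0,0,0]],[[-0.7,-0.04,0],[0,0,0]],[[-0.6,-0.04,0],[0,0,0]],[[-0.45,-0.04,0],[0,0,0]],[[0,0,0],[0,0,0]],[[0,0,0],[0,0,0]]])

```text
time: 34.68
ee_pos: [0.4668, -0.0515, 0.1515]
orientation: [2.19, 2.252, 0.0]
ft_force: [-0.3, 1.4, 0.0]
grip_width: 0.0512
grasp_force: 0.0
```

```bash
python3 -c "
from h import *
st();to(-99.4,-.3)
c=shot('top','top8.png');seejars(c);shot('wrist','w8.png')
im=cv2.imread('pics/top8.png'); s=cv2.imread('pics/w8.png')
cv2.imwrite('pics/v8.png',np.vstack([cv2.resize(im[140:280,130:480],(640,256)),s[:340]]))"
```

```text
t 34.7 tcp [ 0.4668 -0.0515  0.1515] stand [-98.6   2.1] yaw-a 1.569 down [ 0.001 -0.    -1.   ] F [-0.3  1.4  0. ] w 0.0512 g 0.0 q6 1.25
to -99.4 -0.3 units [-0.04 -0.12]
blob 634 394 r 6.4 area 64.5 stand [-602. -719.]
blob 113 364 r 9.5 area 238.0 stand [-444.  613.]
blob 639 364 r 10.5 area 135.0 stand [-525. -739.]
blob 9 368 r 31.8 area 719.5 stand [-438.  873.]
blob 115 336 r 15.5 area 443.5 stand [-375.  606.]
blob 44 246 r 8.2 area 190.0 stand [-135.  780.]
blob 528 204 r 11.5 area 326.0 stand [ -97. -484.]
blob 586 196 r 41.4 area 2257.0 stand [ -83. -640.]
blob 401 174 r 18.4 area 723.5 stand [   3. -152.]
blob 509 94 r 9.0 area 229.0 stand [ 202. -457.]
blob 564 96 r 40.9 area 2452.5 stand [ 188. -604.]
blob 210 60 r 40.7 area 2422.0 stand [334. 335.]
```

View pics/v8.png

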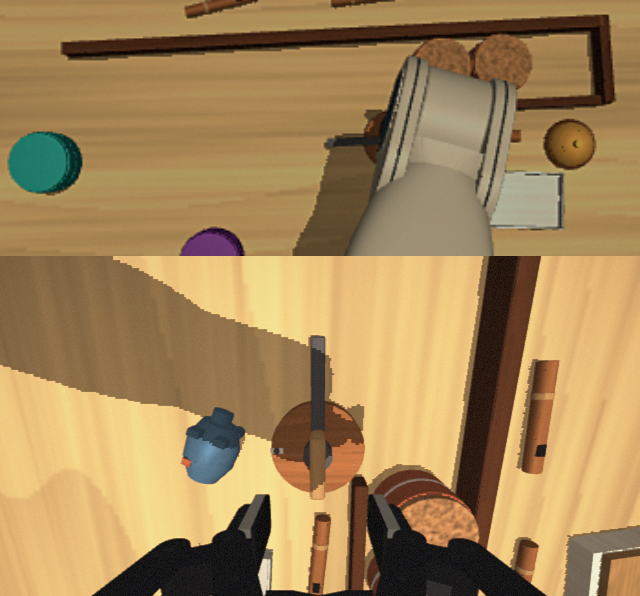

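Both jars are parked and touching in the bay. The knob sits at (318,450), centred for the fingers. I'll grip it and turn it back.

apply_moves(steps=[[[-0.04,-0.12,-0.6],[0,0,0]],[[0,0,-0.6],[0,0,0]],[[0,0,-0.6],[0,0,0]],[[0,0,-0.6],[0,0,0]],[[0,0,-0.6],[0,0,0]],[[0,0,-0.6],[0,0,0]],[[0,0,-0.6],[0,0,0]],[[0,0,-0.6],[0,0,0]],[[0,0,-0.2],[0,0,0]],[[0,0,0],[0,0,0]]])

```text
time: 35.62
ee_pos: [0.4658, -0.0542, 0.0503]
orientation: [-2.189, -2.25, 0.001]
ft_force: [1.1, -0.3, 0.4]
grip_width: 0.0514
grasp_force: 0.0
```

apply_moves(steps=[[[0,0,0],[0,0,0]],[[0,0,0],[0,0,0]],[[0,0,0],[0,0,0]],[[0,0,0],[0,0,0]],[[0,0,0],[0,0,0]],[[0,0,0],[0,0,0]],[[0,0,0],[0,0,0]],[[0,0,0],[0,0,0]],[[0,0,0],[0,0,0]],[[0,0,0],[0,0,0]]], claw=0)

```text
time: 36.45
ee_pos: [0.4662, -0.0545, 0.052]
orientation: [2.19, 2.251, 0.001]
ft_force: [-0.8, -0.1, 6.1]
grip_width: 0.0111
grasp_force: 58.9
```

```bash
python3 -c "
from h import *
st()"
```

```text
t 36.5 tcp [ 0.4662 -0.0545  0.052 ] stand [-99.3  -0.9] yaw-a 1.568 down [ 0.001 -0.    -1.   ] F [-0.8 -0.1  6.1] w 0.0111 g 58.91004681587219 q6 1.25
```

apply_moves(steps=[[[0,0,0],[0,0,-0.5]],[[0,0,0],[0,0,-0.5]],[[0,0,0],[0,0,-0.5]],[[0,0,0],[0,0,-0.5]],[[0,0,0],[0,0,-0.5]],[[0,0,0],[0,0,-0.5]],[[0,0,0],[0,0,-0.5]],[[0,0,0],[0,0,-0.5]],[[0,0,0],[0,0,-0.5]],[[0,0,0],[0,0,-0.5]],[[0,0,0],[0,0,-0.5]],[[0,0,0],[0,0,-0.5]],[[0,0,0],[0,0,-0.5]],[[0,0,0],[0,0,-0.5]],[[0,0,0],[0,0,-0.5]],[[0,0,0],[0,0,-0.5]],[[0,0,0],[0,0,-0.5]],[[0,0,0],[0,0,-0.5]],[[0,0,0],[0,0,-0.5]],[[0,0,0],[0,0,-0.5]]])

```text
time: 38.12
ee_pos: [0.4658, -0.0544, 0.052]
orientation: [2.896, 1.218, 0.0]
ft_force: [-3.8, 0.9, 7.7]
grip_width: 0.0112
grasp_force: 59.2
```

apply_moves(steps=[[[0,0,0],[0,0,-0.5]],[[0,0,0],[0,0,-0.5]],[[0,0,0],[0,0,-0.5]],[[0,0,0],[0,0,-0.5]],[[0,0,0],[0,0,-0.5]],[[0,0,0],[0,0,-0.5]],[[0,0,0],[0,0,-0.5]],[[0,0,0],[0,0,-0.5]],[[0,0,0],[0,0,-0.5]],[[0,0,0],[0,0,-0.5]],[[0,0,0],[0,0,-0.5]],[[0,0,0],[0,0,-0.5]],[[0,0,0],[0,0,-0.5]],[[0,0,0],[0,0,-0.5]],[[0,0,0],[0,0,-0.5]],[[0,0,0],[0,0,-0.5]],[[0,0,0],[0,0,-0.5]],[[0,0,0],[0,0,-0.5]],[[0,0,0],[0,0,-0.55]],[[0,0,0],[0,0,0]]])

```text
time: 39.78
ee_pos: [0.4655, -0.054, 0.052]
orientation: [-3.141, -0.05, -0.0]
ft_force: [-4.2, 3.1, 9.5]
grip_width: 0.0112
grasp_force: 59.5
```

```bash
python3 -c "
from h import *
st()"
```

```text
t 39.8 tcp [ 0.4655 -0.054   0.052 ] stand [-100.    -0.3] yaw-a 0.002 down [-0.     0.001 -1.   ] F [-4.2  3.1  9.5] w 0.0112 g 59.461387395858765 q6 2.81
```

Release, rise and back away for a final look.

apply_moves(steps=[[[0,0,0],[0,0,0]],[[0,0,0],[0,0,0]],[[0,0,0],[0,0,0]],[[0,0,0],[0,0,0]],[[0,0,0],[0,0,0]],[[0,0,0],[0,0,0]],[[0,0,0.5],[0,0,0]],[[0,0,0.5],[0,0,0]],[[0,0,0.6],[0,0,0]],[[0,0,0.8],[0,0,0]],[[0,0,0.8],[0,0,0]],[[0,0,0.8],[0,0,0]],[[0,0,0.8],[0,0,0]],[[0,0,0.8],[0,0,0]],[[0,0,0.8],[0,0,0]],[[0,0,0.8],[0,0,0]],[[0,0,0.8],[0,0,0]],[[0,0,0.8],[0,0,0]]], claw=0.6)

```text
time: 41.28
ee_pos: [0.4659, -0.0544, 0.228]
orientation: [-3.141, -0.054, 0.0]
ft_force: [1.0, 0.2, -0.2]
grip_width: 0.0512
grasp_force: 0.0
```

apply_moves(steps=[[[-0.4,-0.9,0],[0,0,0]],[[-0.4,-0.9,0],[0,0,0]],[[-0.4,-0.9,0],[0,0,0]],[[-0.4,-0.9,0],[0,0,0]],[[-0.4,-0.9,0],[0,0,0]],[[-0.4,-0.9,0],[0,0,0]],[[-0.4,-0.9,0],[0,0,0]],[[-0.4,-0.9,0],[0,0,0]],[[-0.4,-0.9,0],[0,0,0]],[[-0.4,-0.9,0],[0,0,0]],[[-0.4,-0.9,0],[0,0,0]],[[-0.4,-0.9,0],[0,0,0]],[[-0.4,-0.9,0],[0,0,0]],[[-0.4,-0.9,0],[0,0,0]],[[0,-0.9,0],[0,0,0]],[[0,-0.9,0],[0,0,0]],[[0,-0.9,0],[0,0,0]],[[0,-0.9,0],[0,0,0]],[[0,0,0],[0,0,0]]])

```text
time: 42.87
ee_pos: [0.3543, -0.3815, 0.2266]
orientation: [3.141, 0.051, -0.0]
ft_force: [0.1, -0.3, -0.7]
grip_width: 0.0512
grasp_force: 0.0
```

```bash
python3 -c "
from h import *
st()
c=shot('top','top9.png');np.savez('top9.npz',**c);seejars(c)
im=cv2.imread('pics/top9.png'); cv2.imwrite('pics/v9.png',cv2.resize(im[130:270,130:480],None,fx=2.28,fy=2.28,interpolation=cv2.INTER_CUBIC))"
```

```text
t 42.9 tcp [ 0.3543 -0.3815  0.2266] stand [-221.  -324.3] yaw-a 0.003 down [-0. -0. -1.] F [ 0.1 -0.3 -0.7] w 0.0512 g 0.0 q6 2.13
blob 634 394 r 6.4 area 64.5 stand [-602. -719.]
blob 9 364 r 36.1 area 869.5 stand [-427.  873.]
blob 116 358 r 32.0 area 905.0 stand [-428.  607.]
blob 529 204 r 11.5 area 336.5 stand [ -97. -485.]
blob 585 196 r 41.1 area 2250.5 stand [ -81. -637.]
blob 386 176 r 33.8 area 1810.5 stand [  -3. -112.]
blob 57 140 r 8.2 area 190.0 stand [138. 742.]
blob 510 94 r 8.5 area 206.0 stand [ 203. -459.]
blob 564 96 r 40.6 area 2437.0 stand [ 188. -605.]
blob 210 60 r 40.4 area 2416.5 stand [332. 336.]
```

View pics/v9.png

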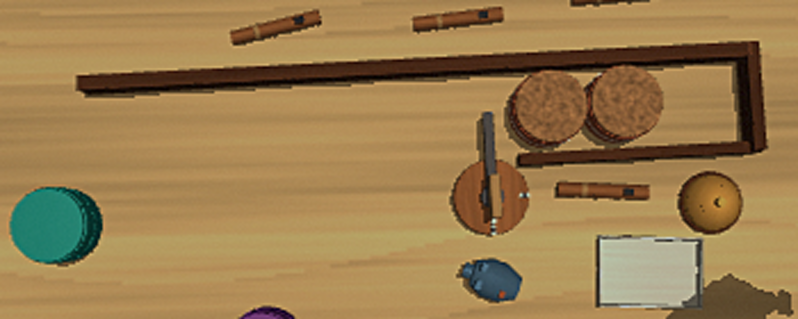

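Both jars are in the bay, at crop (550,107) and (625,103). The bar at (488,140) stands square across the mouth, the pointer is on the shut mark, and the bystanders haven't moved.

```bash
python3 -c "
from plant import job_done
print(job_done())"
```

```text
the job is handed in; nothing more can be done
None
```

The job is handed in: I opened the gate, slid both clay jars (only two were present) upright into the bay, and shut the gate square behind them, with the bystanders unmoved in the last picture.

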